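# Refit the return spring of a jar lane's gate

### The arm

A 6-joint arm with a two-finger parallel gripper is mounted at the origin on the work surface. World frame = base frame: x ahead of the robot, y to its left, z up, the work surface at z = 0. Lengths are in m, angles in rad, forces in N, time in s.
With the tool pointing down it reaches from about 0.3 to 0.775 m from the base axis. Payload 14.6 kg.
Tool frame: the origin (TCP) lies on the centre line of the jaws, within the pads' length; the fingertips stand bot.tip_reach ahead of it and the grasp point (between the pads) is the TCP (bot.tip_reach is the distance from the TCP to the fingertips, in m); z points along the fingers, y is the line along which they close (so a half turn about z gives the same grasp; the last joint's range is limited). The gripper opens to 85 mm and grips with 20 to 120 N. Pads are 22 mm wide; open, the fingers measure 114 mm over their backs; the gripper's body (76 mm by 85 mm) begins 54 mm behind the grasp point. The pads swing forward as they close: fully open they stand 13 mm farther back than shut.
Start: joints at [1.275, 0.3, 1.521, -0, 1.321, -0.067], TCP at [0.125, 0.536, 0.25] pointing down, gripper open.
Joint ranges: [-3.03, 3.03], [-0.79, 2.21], [0.23, 2.52], [-1.04, 4.18], [0, 3.07], [-2.55, 2.55]. Speed limits (rad/s): [2.22, 2.22, 2.57, 3.14, 3.14, 3.14].

### API

Orientations are given as a rotation vector (axis times angle).
In Python, from plant import bot gives the robot as it stands.
- The arm moves only by the shell command python3 -m creep 'ROWS' [FORCE]. ROWS is JSON, a list of rows, each an object of numbers: "x", "y", "z": the shift along the world's x, y, z as a fraction of full scale; "rx", "ry", "rz": the turn, a rotation vector about the world's x, y, z as a fraction of full scale; "claw": the closure, from 0 (fully open) to 1 (shut). In form: [{"x": .., "y": .., "z": .., "rx": .., "ry": .., "rz": .., "claw": ..}, ...]. A call has 1 to 10 rows; each row is the pose to reach, as a shift and turn from the pose commanded when the call began; what a row does not reach only later rows make up. Full scale, the value 1, is 0.6 m for a shift and 120 degrees for a turn. A row lasts 1/12 s, in which the tool goes at most 41.7 mm and 7.16 degrees, less where a joint would pass 70% of its speed; a pose out of reach is approached as far as the arm can. A call with a number of a shift or a turn outside -1 to 1 is refused whole. A call with a gripper value outside its range is refused whole. The fingers move at their own pace and stop on an object; FORCE is the grip in N (left out, the last holds). Time passes only in rows, so rows that repeat a pose let the fingers close. It gives the time, the measured TCP pose, the force, the opening and the grip force at its end, in the units of the state.
- bot.get_obs(): the state, without advancing time (a new reading comes with each control period).
- bot.snapshot(name): name is "scene" or "side" or "wrist"; returns the picture (420x560x3 uint8, red, green, blue); there is no depth.
- bot.camera_model(name): a dict with "fx", "fy", "cx", "cy" (pixels), "T" (4x4, takes a point from camera to world coordinates); the wrist camera has in their place "T_tool_cam" (4x4, takes a point from camera to tool coordinates, whose origin is the TCP and whose axes are the flange's). Camera axes: x right, y down, z forward; pixel columns grow to the right and rows downward; lengths in m; the calibration is good to about 2 mm. A picture is of the moment at which its call begins: read the wrist's pose just before it. camera_model takes no time and is no camera call.
- bot.sign_off(): hands the job in; it is judged then, once.
The state is a dict: "clock": time; "qpos": joint angles; "qvel": joint speeds; "joint_torque": joint torques, N m; "tool_pos": TCP position; "orientation": TCP orientation; "force": force on the tool from outside, world axes, zero at the start; "ft_torque": the same for the moment, N m; "finger_gap": finger opening in m; "grip_force": force on a finger pad.
Only numpy, scipy, OpenCV 4.12 (cv2) and the standard library are available. Lean on these libraries where they do the work, as an engineer would, in place of code of your own. Each camera call takes 0.05 s, during which the arm holds its last target. There are 200 camera calls.

### The job

The return spring of the jar lane's yellow gate has come off: lower its steel hook fully into the hole in the gate's lever, then take the blue end, stretch the spring and drop its eye over the brass post so that it catches under the post's head and the spring holds the gate shut. If the hook has ridden up under the pull, press the red end down again until it stands on the deck, and let go. Work gently: feel for the hole and the post without pressing hard on the lever or the post, never stretch the spring by as much as 45 mm, and leave the jars and other goods where they stand.

Things in the scene. Friction and masses are not known exactly. Their poses are not given: they have to be found in the camera images.
- lane: Jar lane: fixed grey deck 450 x 225 x 10 mm on the table, jars between white rails. Origin on the table under the lever's hole as it stands with the gate shut; x points to the brass post (at x 169, y 0), y to the jars (y 123, x below -15), z up. Deck spans x -235 to 215, y -45 to 180, top at z 10. The gate's upright pivot is at x 0, y 65. The strip along y 0 from hole to post is free.
- gate (a joint): Angle of the yellow gate about its upright pivot, rad: 0 shut, on its stop; grows to 0.6 as it opens (clockwise from above). Friction: it stays where left; about 2 N at the hole moves it. The lever holds the hole 65 mm from the pivot, on lane -y when shut; opening moves the hole away from the post, so a pull towards the post shuts the gate.
- lever: The yellow gate with its lever, one piece: a panel across the jars' lane, 52 mm high, and the lever arm with the hole, 20 to 24 mm wide, 5 mm thick. Origin on the pivot axis at deck height. The lever bends if pressed with more than 20 N.
- anchor: The brass anchor post with its foot; origin at its base on the deck, z along the post. Do not press on it with more than 25 N.
- hole (a point): Centre of the hole at the top face of the yellow lever, 30 mm above the deck (40 above the table). Round hole 6.6 mm across, 0.5 mm chamfer, through a plate 5 mm thick that reaches 12 mm to either side in x, 30 mm to -y, 14 mm to +y. Free below, down to the deck. Axes turn with the gate: x points to the post when shut, z up.
- post (a point): On the axis of the brass anchor post at the underside of its head, 29 mm above the deck (39 above the table). The neck below is 8 mm in diameter; the head 11 mm in diameter, 4 mm high, so the post's top is 33 mm above the deck.
- spring: Loose tension spring, about 155 mm long, 0.17 kg, standing on two plastic ends, red (hook) and blue (eye), joined by a steel coil 13 mm thick, axis 26 mm up. Origin: centre of the red end's underside; x points to the blue end, z up. Each end: block 22 mm long (x), 12 wide (y, grip across it), 46 high, on a foot 26 wide and 4 high.
- hook_tip (a point): Where the hook's tip is if the hook stands straight: x -33, y 0, z 8 mm in the spring's frame. The hook, 5 mm wire, leaves the red block at x -11, z 34, runs out to x -33 and bends straight down. It swivels stiffly up to 0.6 rad about the upright line at x -11 and stands at an unknown angle: the true tip may be up to 12.5 mm to either side (spring y, on that arc).
- blue_end (a point): Centre of the blue end block's underside, at x 82 mm plus the stretch in the spring's frame; axes as the spring's. Same block as the red one. With the red end standing on the deck the hook tip is 22 mm below the lever's top; a lift of up to 16 mm still leaves it in. Under pull the hook may bind in the hole: the red end may then stay high when the blue end is lowered; 8 to 16 N on its top brings it down.
- eye_end (a joint): Stretch of the spring, m: 0 slack, coils closed; grows as the blue end is pulled from the red. Pull about 4 N at first plus 300 N per m. Hooked on the post it is about 0.02; passing the head takes 0.024 to 0.030; beyond 0.045 the spring is ruined.
- eye (a point): Centre of the flat-lying steel ring (eye), 29 mm beyond the middle of the blue block along spring x, 25 mm above the spring's underside. Opening 16 mm across, wire 5 mm thick. It must be lifted about 11 mm above its standing height on the deck to pass over the post's head.
- jar0: Red-labelled glass jar standing in the lane, 58 mm in diameter, 85 mm high; origin at the centre of its underside.
- jar1: Yellow-labelled jar in the lane, same size; origin at the centre of its underside.
- jar2: Green-labelled jar in the lane, same size; origin at the centre of its underside.
- can: Blue food can on the table, 74 mm in diameter, 110 mm high; origin at the centre of its underside.
- tape: Roll of brown tape lying flat, 100 mm in diameter, 48 mm high; origin at the centre of its underside.
- carton: Cardboard carton, 100 x 160 x 120 mm high; origin at the centre of its underside.
- screwdriver: Screwdriver lying on the table by the lane; origin near its middle, on the table.

How it is judged:
On the way, in this order (a step that is already met when the one before it is completed fails the run):
1. the hook's pin is fully down in the hole of the gate's lever (horizontal distance between hook_tip and hole below 0.0165 m and z of hook_tip in the frame of hole below -0.016 m), for 0.2 s.
2. the eye is round the post, below its head, with the spring stretched and the hook still in the hole (horizontal distance between hook_tip and hole below 0.0165 m and z of hook_tip in the frame of hole below -0.004 m and horizontal distance between eye and post below 0.008 m and z of eye in the frame of post between -0.012 and 0 m and value of joint eye_end above 0.012 m), for 0.2 s.
At the end, for the whole second after the job is handed in: Hook tip at least 16 mm below the lever's top, in its hole (straight tip position within 16.5 mm sideways) and pulling on it over 3 N, eye round the post (within 8 mm) under its head, spring stretched over 12 mm, upright and at rest, gate shut (below 0.04 rad), jars upright (all of step 1 and horizontal distance between eye and post below 0.008 m and z of eye in the frame of post between -0.012 and 0 m and contact force between spring and lever above 3 N and value of joint eye_end above 0.012 m and value of joint gate below 0.04 rad and linear speed of spring below 0.02 m/s and angle between each of spring, jar0, jar1, jar2's own z axis and vertical below 0.2 rad); the robot touches nothing.
It fails at once if the spring is stretched by more than 45 mm (value of joint eye_end above 0.045 m).
It fails at once if the spring is pressed on the gate's lever with more than 20 N (contact force between spring and lever above 20 N).
It fails at once if the spring is pressed on the brass post with more than 25 N (contact force between spring and anchor above 25 N).
It fails at once if a jar, the can, the tape, the carton or the screwdriver is moved by more than 30 mm (distance of any of jar0, jar1, jar2, can, tape, carton, screwdriver from where it was at the start of the episode above 0.03 m).
It also fails if it takes over 64 s, if anything falls off the work surface, if the arm or the gripper's body presses on something with over 40 N, if the wrist force passes 120 N, or if a joint passes its speed limit or range.

## Working session

There is one attempt and no reset: what is moved stays moved. The work goes in short steps, Python scripts to look and compute and a shell command to move; the robot and the scene stay as the last step left them, time stands still between calls to the robot, and variables do not carry over. Pictures are saved under pics/ and viewed, at most 13 in all, crops included, and the job is handed in when it is done.

```bash
mkdir -p pics; python3 - <<'E'
from plant import bot
import cv2,numpy as np
o=bot.get_obs();print({k:np.round(v,3).tolist() for k,v in o.items()},bot.tip_reach)
for n in("scene","side","wrist"):
    i=bot.snapshot(n);cv2.imwrite(f"pics/{n}0.png",i[:,:,::-1]);m=bot.camera_model(n);print(n,{k:np.round(v,4).tolist() for k,v in m.items()})
E
```

```text
{'clock': 0.0, 'qpos': [1.275, 0.3, 1.522, -0.0, 1.321, -0.067], 'qvel': [0.0, 0.001, 0.0, -0.0, -0.001, -0.001], 'joint_torque': [0.003, -54.349, -36.18, 0.0, 0.004, -0.0], 'tool_pos': [0.125, 0.535, 0.25], 'orientation': [-0.359, -3.121, 0.002], 'force': [-0.363, 0.344, -0.203], 'ft_torque': [0.029, 0.02, 0.001], 'grip_force': 0.0, 'finger_gap': 0.085} 0.019
scene {'fx': 474.1625, 'fy': 474.1625, 'cx': 278.4562, 'cy': 209.3981, 'T': [[-0.8656, 0.4274, -0.2607, 0.8387], [0.5006, 0.7466, -0.4381, 0.4583], [0.0074, -0.5097, -0.8603, 1.1177], [0.0, 0.0, 0.0, 1.0]]}
side {'fx': 406.0723, 'fy': 406.0723, 'cx': 278.508, 'cy': 210.8897, 'T': [[0.9918, -0.0989, 0.0812, 0.449], [-0.128, -0.7616, 0.6353, -0.7534], [-0.001, -0.6405, -0.768, 0.8402], [0.0, 0.0, 0.0, 1.0]]}
wrist {'fx': 312.3569, 'fy': 312.3569, 'cx': 283.9162, 'cy': 213.8053, 'T_tool_cam': [[0.0003, -0.9483, -0.3173, 0.081], [1.0, 0.0004, -0.0003, -0.0011], [0.0004, -0.3173, 0.9483, -0.1234], [0.0, 0.0, 0.0, 1.0]]}
```

View pics/scene0.png

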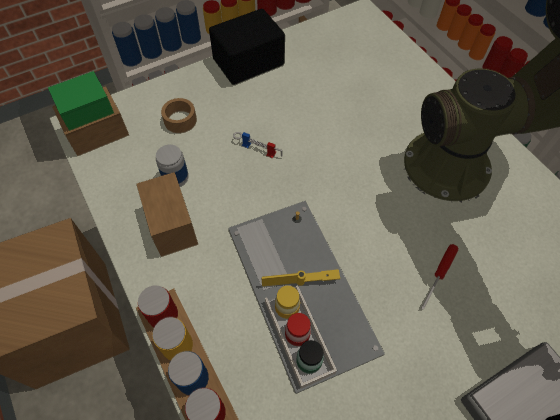

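View pics/side0.png

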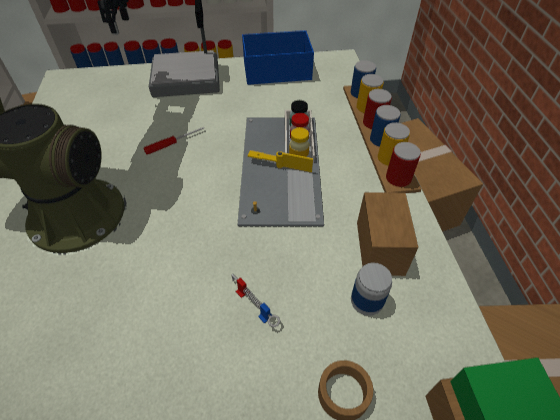

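The scene view shows the deck with corners near (229,230), (305,203), (383,352) and (300,391). The post is at (297,217), the lever's end near (337,273), and the spring runs from red (270,150) to blue (246,140). Next I'll get coarse world positions.

```bash
cat > h.py <<'E'
import numpy as np,cv2
from plant import bot
from scipy.spatial.transform import Rotation as R
def cam(name):
    m=bot.camera_model(name)
    if name!="wrist": return m,np.array(m["T"])
    o=bot.get_obs();T=np.eye(4);T[:3,:3]=R.from_rotvec(o["orientation"]).as_matrix();T[:3,3]=o["tool_pos"]
    return m,T@np.array(m["T_tool_cam"])
def ray(c,p):
    m,T=c;d=T[:3,:3]@np.array([(p[0]-m["cx"])/m["fx"],(p[1]-m["cy"])/m["fy"],1]);return T[:3,3],d/np.linalg.norm(d)
def onz(c,p,z):
    o,d=ray(c,p);return o+d*(z-o[2])/d[2]
def proj(c,P):
    m,T=c;q=np.linalg.inv(T)@np.append(P,1);return np.array([m["fx"]*q[0]/q[2]+m["cx"],m["fy"]*q[1]/q[2]+m["cy"]])
def tri(rs):
    A=0;b=0
    for o,d in rs:
        P=np.eye(3)-np.outer(d,d);A=A+P;b=b+P@o
    return np.linalg.solve(A,b)
def mask(im,col):
    h=cv2.cvtColor(im,cv2.COLOR_RGB2HSV);H,S,V=cv2.split(h)
    m={"red":((H<8)|(H>172))&(S>150)&(V>60),"blue":(H>100)&(H<125)&(S>150)&(V>60),"yellow":(H>20)&(H<32)&(S>150)&(V>80)}[col]
    return m.astype(np.uint8)
def blobs(m,mn=10):
    n,l,s,c=cv2.connectedComponentsWithStats(m);return [(s[i,4],*np.round(c[i],1),s[i,:4].tolist()) for i in range(1,n) if s[i,4]>=mn]
def shot(name,fn=None):
    c=cam(name);im=bot.snapshot(name)
    if fn: cv2.imwrite(f"pics/{fn}.png",im[:,:,::-1])
    return c,im
E
python3 - <<'E'
from h import *
np.set_printoptions(precision=4,suppress=True)
for n in("scene","side"):
    c=cam(n);im=cv2.imread(f"pics/{n}0.png")[:,:,::-1].copy()
    for col in("red","blue","yellow"):
        for b in blobs(mask(im,col),15):
            print(n,col,b,onz(c,b[1:3],.03)[:2])
c=cam("scene");
for p in[(229,230),(305,203),(383,352),(300,391)]: print(onz(c,p,.01))
c2=cam("side")
for p in[(247,118),(316,118),(323,225),(239,224)]: print(onz(c2,p,.01))
print("post",tri([ray(c,(297,217)),ray(c2,(255,207))]))
E
```

```text
scene red (np.int32(163), np.float64(211.0), np.float64(6.2), [203, 0, 16, 13]) [ 0.2961 -0.9446]
scene red (np.int32(91), np.float64(228.3), np.float64(2.6), [221, 0, 16, 7]) [ 0.2333 -0.9322]
scene red (np.int32(478), np.float64(472.8), np.float64(17.4), [447, 0, 49, 36]) [-0.4791 -0.4361]
scene red (np.int32(42), np.float64(388.3), np.float64(13.9), [383, 11, 10, 8]) [-0.2306 -0.5983]
scene red (np.int32(43), np.float64(399.0), np.float64(23.9), [393, 21, 11, 9]) [-0.2308 -0.5367]
scene red (np.int32(402), np.float64(511.4), np.float64(49.5), [496, 36, 32, 29]) [-0.4798 -0.2468]
scene red (np.int32(35), np.float64(447.8), np.float64(71.0), [443, 68, 9, 8]) [-0.2271 -0.2739]
scene red (np.int32(104), np.float64(270.6), np.float64(149.5), [266, 142, 10, 16]) [ 0.4283 -0.2804]
scene red (np.int32(346), np.float64(446.2), np.float64(260.9), [435, 244, 23, 35]) [0.2187 0.2441]
scene red (np.int32(306), np.float64(163.8), np.float64(312.5), [140, 294, 38, 33]) [0.8852 0.0148]
scene red (np.int32(443), np.float64(298.3), np.float64(324.6), [287, 313, 23, 24]) [0.6253 0.1977]
scene red (n
[... 2738 characters left out ...]
loat64(225.0), np.float64(52.7), [218, 47, 15, 11]) [0.4319 0.7298]
side yellow (np.int32(268), np.float64(363.9), np.float64(95.8), [357, 80, 27, 33]) [0.8879 0.385 ]
side yellow (np.int32(227), np.float64(299.4), np.float64(134.7), [291, 127, 18, 16]) [0.6376 0.2116]
side yellow (np.int32(395), np.float64(387.4), np.float64(147.6), [378, 128, 31, 37]) [0.8885 0.119 ]
side yellow (np.int32(789), np.float64(287.9), np.float64(158.9), [248, 146, 65, 26]) [0.587  0.1086]
[ 0.6483 -0.1159  0.01  ]
[ 0.4298 -0.0872  0.01  ]
[0.4852 0.3454 0.01  ]
[0.6956 0.3225 0.01  ]
[0.4849 0.3415 0.01  ]
[0.71   0.3121 0.01  ]
[ 0.6449 -0.1286  0.01  ]
[ 0.4295 -0.0973  0.01  ]
post [ 0.4755 -0.0549  0.0216]
```

```bash
python3 -m creep '[{"x":0.625,"y":-0.72,"rz":-0.7,"claw":0.45},{"x":0.625,"y":-0.72,"rz":-0.7,"claw":0.45},{"x":0.625,"y":-0.72,"rz":-0.7,"claw":0.45},{"x":0.625,"y":-0.72,"rz":-0.7,"claw":0.45},{"x":0.625,"y":-0.72,"rz":-0.7,"claw":0.45},{"x":0.625,"y":-0.72,"rz":-0.7,"claw":0.45},{"x":0.625,"y":-0.72,"rz":-0.7,"claw":0.45},{"x":0.625,"y":-0.72,"rz":-0.7,"claw":0.45},{"x":0.625,"y":-0.72,"rz":-0.7,"claw":0.45},{"x":0.625,"y":-0.72,"rz":-0.7,"claw":0.45}]' 30
```

```text
invalid input at $[0]: expected keys x, y, z, rx, ry, rz, claw
```

```bash
python3 -m creep '[{"x":0.625,"y":-0.72,"z":-0.05,"rx":0,"ry":0,"rz":-0.7,"claw":0.45},{"x":0.625,"y":-0.72,"z":-0.05,"rx":0,"ry":0,"rz":-0.7,"claw":0.45},{"x":0.625,"y":-0.72,"z":-0.05,"rx":0,"ry":0,"rz":-0.7,"claw":0.45},{"x":0.625,"y":-0.72,"z":-0.05,"rx":0,"ry":0,"rz":-0.7,"claw":0.45},{"x":0.625,"y":-0.72,"z":-0.05,"rx":0,"ry":0,"rz":-0.7,"claw":0.45},{"x":0.625,"y":-0.72,"z":-0.05,"rx":0,"ry":0,"rz":-0.7,"claw":0.45},{"x":0.625,"y":-0.72,"z":-0.05,"rx":0,"ry":0,"rz":-0.7,"claw":0.45},{"x":0.625,"y":-0.72,"z":-0.05,"rx":0,"ry":0,"rz":-0.7,"claw":0.45},{"x":0.625,"y":-0.72,"z":-0.05,"rx":0,"ry":0,"rz":-0.7,"claw":0.45},{"x":0.625,"y":-0.72,"z":-0.05,"rx":0,"ry":0,"rz":-0.7,"claw":0.45}]' 30
python3 -m creep '[{"x":0.1,"y":-0.19,"z":-0.05,"rx":0,"ry":0,"rz":-0.18,"claw":0.45}]'; echo
```

```text
clock: 0.98
tool_pos: [0.3984, 0.2196, 0.2284]
orientation: [2.124, 2.315, 0.0]
force: [2.5, 0.7, -0.4]
finger_gap: 0.0469
grip_force: 0.0
clock: 1.07
tool_pos: [0.4183, 0.184, 0.2198]
orientation: [2.264, 2.177, 0.003]
force: [1.9, 0.5, -0.4]
finger_gap: 0.047
grip_force: 0.0
```

```bash
python3 -m creep '[{"x":0.12,"y":-0.18,"z":-0.05,"rx":0,"ry":0,"rz":-0.04,"claw":0.45},{"x":0.12,"y":-0.18,"z":-0.05,"rx":0,"ry":0,"rz":-0.04,"claw":0.45},{"x":0.12,"y":-0.18,"z":-0.05,"rx":0,"ry":0,"rz":-0.04,"claw":0.45},{"x":0.12,"y":-0.18,"z":-0.05,"rx":0,"ry":0,"rz":-0.04,"claw":0.45},{"x":0.12,"y":-0.18,"z":-0.05,"rx":0,"ry":0,"rz":-0.04,"claw":0.45},{"x":0.12,"y":-0.18,"z":-0.05,"rx":0,"ry":0,"rz":-0.04,"claw":0.45},{"x":0.12,"y":-0.18,"z":-0.05,"rx":0,"ry":0,"rz":-0.04,"claw":0.45}]' ; python3 - <<'E'
from h import *
c,im=shot("wrist","w1");print(c[1].round(4).tolist())
E
```

```text
clock: 1.65
tool_pos: [0.488, 0.0785, 0.1893]
orientation: [-2.346, -2.089, -0.0]
force: [-0.6, 0.5, -0.2]
finger_gap: 0.0472
grip_force: 0.0
[[0.9933, -0.1095, -0.0364, 0.4976], [-0.1153, -0.942, -0.3153, 0.1583], [0.0002, 0.3174, -0.9483, 0.3128], [0.0, 0.0, 0.0, 1.0]]
```

View pics/w1.png

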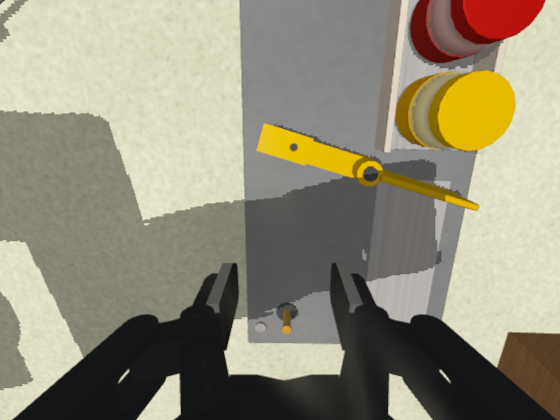

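The wrist view shows the hole at about (293,147), the pivot at (370,174), the post's foot at (287,312) and its head near (287,328). The gate stands partly open.

```bash
python3 - <<'E'
from h import *
np.set_printoptions(precision=4,suppress=True)
bot_im=cv2.imread("pics/w1.png")[:,:,::-1].copy()
m=bot.camera_model("wrist");T=np.array([[0.9933,-0.1095,-0.0364,0.4976],[-0.1153,-0.942,-0.3153,0.1583],[0.0002,0.3174,-0.9483,0.3128],[0,0,0,1]]);c=(m,T)
sub=bot_im[138:156,284:303].astype(int).sum(2);y,x=np.where(sub<260);h=(284+x.mean(),138+y.mean());print("hole px",h,len(x));H=onz(c,h,.038);print("hole",H)
hsv=cv2.cvtColor(bot_im,cv2.COLOR_RGB2HSV)[295:345,265:310];b=((hsv[...,0]>8)&(hsv[...,0]<28)&(hsv[...,1]>110)).astype(np.uint8)
print("brass",[(k[0],k[1]+265,k[2]+295,k[3]) for k in blobs(b,5)])
print("post foot",onz(c,(287,312),.011)," head",onz(c,(287,328),.043))
# deck left edge -> lane direction
g=cv2.cvtColor(bot_im,cv2.COLOR_RGB2GRAY)
pts=[]
for r in list(range(10,110,10)):
    row=bot_im[r,215:262].astype(int).sum(1);k=np.argmax(np.abs(np.diff(row)));pts.append(onz(c,(215.5+k,r),.01)[:2])
for r in list(range(275,340,8)):
    row=bot_im[r,232:262].astype(int).sum(1);k=np.argmax(np.abs(np.diff(row)));pts.append(onz(c,(232.5+k,r),.01)[:2])
pts=np.array(pts);vx,vy,x0,y0=cv2.fitLine(pts.astype(np.float32),cv2.DIST_HUBER,0,.001,.001).ravel();
print("edge",vx,vy,x0,y0,np.degrees(np.arctan2(vy,vx)))
n=np.array([vy,-vx]);print("res",(pts-[x0,y0])@n)
for p in[(370,174)]: print("pivot z.05-.065",onz(c,p,.05),onz(c,p,.065))
E
```

```text
hole px (np.float64(293.41379310344826), np.float64(147.13793103448276)) 29
hole [0.5022 0.1265 0.038 ]
brass [(np.int32(173), np.float64(286.2), np.float64(322.2), [17, 15, 10, 24])]
post foot [ 0.4759 -0.0596  0.011 ]  head [ 0.476  -0.0559  0.043 ]
edge 0.17195356 0.98510504 0.44823694 0.110493995 80.09857
res [-0.0012 -0.0011 -0.0011 -0.001  -0.      0.0001  0.0002  0.0012  0.0013
  0.0014 -0.0004 -0.0003  0.0009 -0.0001 -0.0011 -0.0033 -0.0055  0.012
  0.0123]
pivot z.05-.065 [0.5644 0.098  0.05  ] [0.5606 0.1014 0.065 ]
```

```bash
python3 -m creep '[{"x":-0.038,"y":-0.706,"z":-0.033,"rx":0,"ry":0,"rz":0.338,"claw":0.45},{"x":-0.038,"y":-0.706,"z":-0.033,"rx":0,"ry":0,"rz":0.338,"claw":0.45},{"x":-0.038,"y":-0.706,"z":-0.033,"rx":0,"ry":0,"rz":0.338,"claw":0.45},{"x":-0.038,"y":-0.706,"z":-0.033,"rx":0,"ry":0,"rz":0.338,"claw":0.45},{"x":-0.038,"y":-0.706,"z":-0.033,"rx":0,"ry":0,"rz":0.338,"claw":0.45},{"x":-0.038,"y":-0.706,"z":-0.033,"rx":0,"ry":0,"rz":0.338,"claw":0.45},{"x":-0.038,"y":-0.706,"z":-0.033,"rx":0,"ry":0,"rz":0.338,"claw":0.45},{"x":-0.038,"y":-0.706,"z":-0.033,"rx":0,"ry":0,"rz":0.338,"claw":0.45},{"x":-0.038,"y":-0.706,"z":-0.033,"rx":0,"ry":0,"rz":0.338,"claw":0.45},{"x":-0.038,"y":-0.706,"z":-0.033,"rx":0,"ry":0,"rz":0.338,"claw":0.45}]'; python3 -m creep '[{"x":0,"y":-0.04,"z":0,"rx":0,"ry":0,"rz":0,"claw":0.45},{"x":0,"y":-0.04,"z":0,"rx":0,"ry":0,"rz":0,"claw":0.45},{"x":0,"y":-0.04,"z":0,"rx":0,"ry":0,"rz":0,"claw":0.45}]' ; python3 - <<'E'
from h import *
np.set_printoptions(precision=4,suppress=True)
c,im=shot("wrist","w2");np.save("T2",c[1])
for col in("red","blue"):
    for b in blobs(mask(im,col),40): print(col,b,onz(c,b[1:3],.046),onz(c,b[1:3],.023))
E
```

```text
clock: 2.53
tool_pos: [0.468, -0.3077, 0.1716]
orientation: [1.475, 2.773, -0.0]
force: [1.5, -0.2, 0.4]
finger_gap: 0.047
grip_force: 0.0
clock: 2.78
tool_pos: [0.4681, -0.3307, 0.1711]
orientation: [1.478, 2.772, 0.0]
force: [-1.2, 0.2, 0.2]
finger_gap: 0.0471
grip_force: 0.0
red (np.int32(717), np.float64(269.8), np.float64(135.4), [257, 122, 27, 30]) [ 0.4245 -0.2862  0.046 ] [ 0.4247 -0.2883  0.023 ]
blue (np.int32(151), np.float64(262.9), np.float64(227.1), [259, 209, 11, 37]) [ 0.461  -0.3532  0.046 ] [ 0.4646 -0.3614  0.023 ]
```

View pics/w2.png

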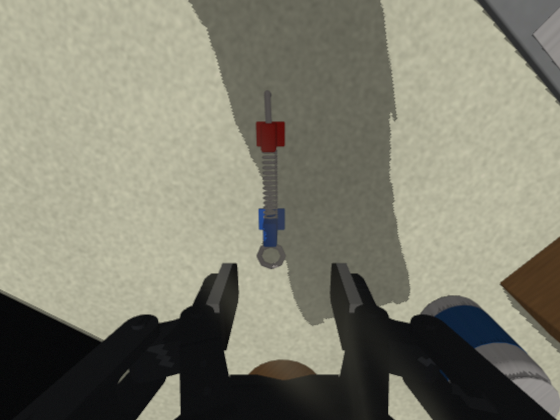

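The spring lies almost vertical in the view: hook end at (267,92), red block near (270,135), blue near (271,228) and eye at (271,256). I'll enlarge that area.

```bash
python3 - <<'E'
import cv2
i=cv2.imread("pics/w2.png")[80:170,225:315];cv2.imwrite("pics/w2c.png",cv2.resize(i,None,fx=6.6,fy=6.6,interpolation=cv2.INTER_NEAREST))
E
```

```text
(no output)
```

View pics/w2c.png

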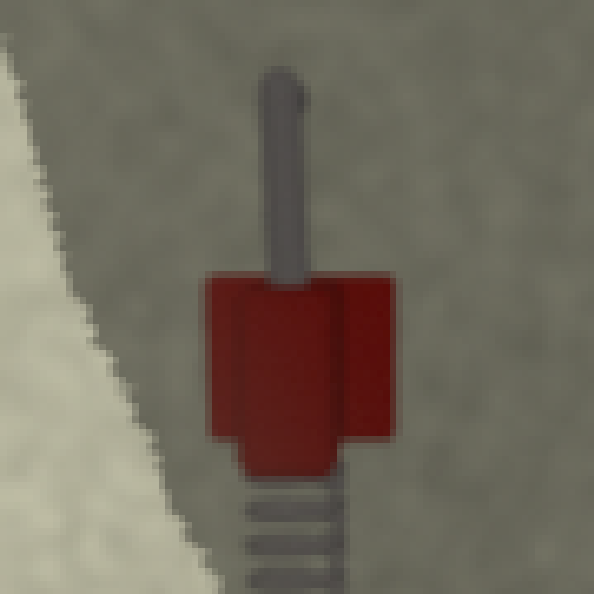

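```bash
python3 - <<'E'
from h import *
np.set_printoptions(precision=4,suppress=True)
c=(bot.camera_model("wrist"),np.load("T2.npy"))
top=onz(c,(268.5,137.6),.046);ft=onz(c,(270.6,134.1),.004);h0=onz(c,(268.8,122.9),.034);h1=onz(c,(267.6,92.6),.034)
eye=onz(c,(271.3,256),.026)
im=cv2.imread("pics/w2.png")[:,:,::-1].copy();
print(top,ft,h0,h1,eye)
a=lambda v:np.degrees(np.arctan2(v[1],v[0]))
r=(top+ft)/2;print("spring ang",a(eye-r),np.linalg.norm((eye-r)[:2]),"hook ang",a(h0-h1),np.linalg.norm(h0-h1),"r-h1",(r-h1))
o=bot.get_obs();Rm=R.from_rotvec(o["orientation"]).as_matrix();print("tool y ang",a(Rm[:,1]))
E
```

```text
[ 0.4246 -0.2882  0.046 ] [ 0.4248 -0.2886  0.004 ] [ 0.4186 -0.2796  0.034 ] [ 0.4055 -0.2611  0.034 ] [ 0.4866 -0.3806  0.026 ]
spring ang -56.12654152756192 0.11107777140277691 hook ang -54.65426197411515 0.022674903473856596 r-h1 [ 0.0192 -0.0273 -0.009 ]
tool y ang 33.912942294593385
```

```bash
python3 -m creep '[{"x":-0.0723,"y":0.0705,"z":-0.06,"rx":0,"ry":0,"rz":0,"claw":0.45},{"x":-0.0723,"y":0.0705,"z":-0.06,"rx":0,"ry":0,"rz":0,"claw":0.45},{"x":-0.0723,"y":0.0705,"z":-0.11,"rx":0,"ry":0,"rz":0,"claw":0.45},{"x":-0.0723,"y":0.0705,"z":-0.17,"rx":0,"ry":0,"rz":0,"claw":0.45},{"x":-0.0723,"y":0.0705,"z":-0.21,"rx":0,"ry":0,"rz":0,"claw":0.45},{"x":-0.0723,"y":0.0705,"z":-0.2285,"rx":0,"ry":0,"rz":0,"claw":0.45},{"x":-0.0723,"y":0.0705,"z":-0.2285,"rx":0,"ry":0,"rz":0,"claw":0.45},{"x":-0.0723,"y":0.0705,"z":-0.2285,"rx":0,"ry":0,"rz":0,"claw":0.45}]'; python3 -m creep '[{"x":0,"y":0,"z":0,"rx":0,"ry":0,"rz":0,"claw":1},{"x":0,"y":0,"z":0,"rx":0,"ry":0,"rz":0,"claw":1},{"x":0,"y":0,"z":0,"rx":0,"ry":0,"rz":0,"claw":1},{"x":0,"y":0,"z":0,"rx":0,"ry":0,"rz":0,"claw":1},{"x":0,"y":0,"z":0,"rx":0,"ry":0,"rz":0,"claw":1},{"x":0,"y":0,"z":0,"rx":0,"ry":0,"rz":0,"claw":1},{"x":0,"y":0,"z":0,"rx":0,"ry":0,"rz":0,"claw":1}]' 60
```

```text
clock: 3.5
tool_pos: [0.4251, -0.2881, 0.0349]
orientation: [1.476, 2.773, -0.0]
force: [0.6, -0.3, 0.9]
finger_gap: 0.047
grip_force: 0.0
clock: 4.08
tool_pos: [0.4251, -0.2889, 0.0353]
orientation: [1.477, 2.77, -0.0]
force: [-1.2, 2.8, 7.3]
finger_gap: 0.0111
grip_force: 58.9
```

```bash
python3 -m creep '[{"x":0,"y":0,"z":0.05,"rx":0,"ry":0,"rz":0,"claw":1},{"x":0,"y":0,"z":0.108,"rx":0,"ry":0,"rz":0,"claw":1},{"x":0.12,"y":0.63,"z":0.108,"rx":0,"ry":0,"rz":-0.349,"claw":1},{"x":0.12,"y":0.63,"z":0.108,"rx":0,"ry":0,"rz":-0.349,"claw":1},{"x":0.12,"y":0.63,"z":0.108,"rx":0,"ry":0,"rz":-0.349,"claw":1},{"x":0.12,"y":0.63,"z":0.108,"rx":0,"ry":0,"rz":-0.349,"claw":1},{"x":0.12,"y":0.63,"z":0.108,"rx":0,"ry":0,"rz":-0.349,"claw":1},{"x":0.12,"y":0.63,"z":0.108,"rx":0,"ry":0,"rz":-0.349,"claw":1},{"x":0.12,"y":0.63,"z":0.108,"rx":0,"ry":0,"rz":-0.349,"claw":1},{"x":0.12,"y":0.63,"z":0.108,"rx":0,"ry":0,"rz":-0.349,"claw":1}]'; python3 - <<'E'
from h import *
o=bot.get_obs();print(o["tool_pos"],((o["orientation"])),"left",(np.array([.498,.094,.1])-o["tool_pos"])/.6)
E
```

```text
clock: 4.92
tool_pos: [0.4819, 0.0118, 0.0995]
orientation: [2.376, 2.054, 0.001]
force: [0.5, 0.3, -1.2]
finger_gap: 0.0111
grip_force: 58.9
[0.48187334 0.01177412 0.09946107] [2.37624355e+00 2.05387919e+00 1.24079094e-03] left [0.02687777 0.13704313 0.00089822]
```

```bash
python3 -m creep '[{"x":0.016,"y":0.066,"z":0,"rx":0,"ry":0,"rz":0,"claw":1},{"x":0.016,"y":0.066,"z":0,"rx":0,"ry":0,"rz":0,"claw":1},{"x":0.016,"y":0.066,"z":0,"rx":0,"ry":0,"rz":0,"claw":1},{"x":0.016,"y":0.066,"z":0,"rx":0,"ry":0,"rz":0,"claw":1},{"x":0.016,"y":0.066,"z":0,"rx":0,"ry":0,"rz":0,"claw":1}]'; python3 - <<'E'
from h import *
c,im=shot("wrist");np.save("T3",c[1]);cv2.imwrite("pics/w3raw.png",im[:,:,::-1])
cv2.imwrite("pics/w3.png",cv2.resize(im[100:310,190:400,::-1],None,fx=2.8,fy=2.8,interpolation=cv2.INTER_NEAREST))
E
```

```text
clock: 5.33
tool_pos: [0.4913, 0.0487, 0.0989]
orientation: [2.372, 2.059, 0.0]
force: [-0.4, 0.8, -0.8]
finger_gap: 0.0107
grip_force: 58.9
```

View pics/w3.png

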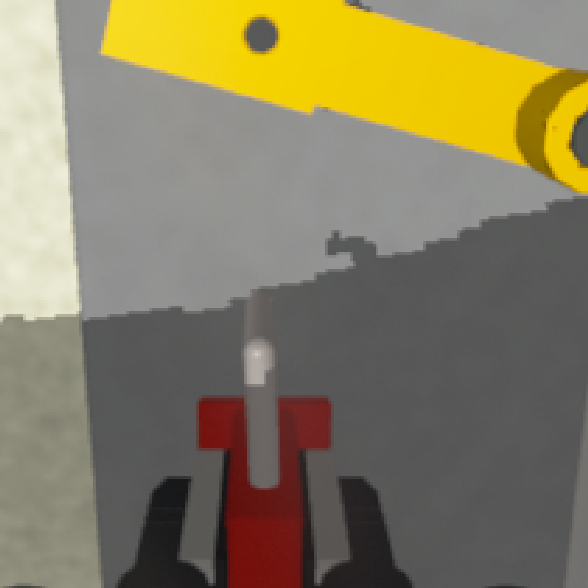

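The hole is at about px (283,112). The hook's elbow is at (282.5,226.8) and its tip at (282,206), and the hook stands straight in the grip.

```bash
python3 - <<'E'
from h import *
np.set_printoptions(precision=4,suppress=True)
c=(bot.camera_model("wrist"),np.load("T3.npy"));o=bot.get_obs();p=o["tool_pos"];print(p)
H=onz(c,(283.2,112.5),.0385);zu=p[2]-.035
el=onz(c,(282.5,226.8),zu+.034);tip=onz(c,(282.1,207),zu+.008)
a=np.array(o["orientation"]);ang=2*np.degrees(np.arctan2(a[1],a[0]))+180
u=np.array([np.cos(np.radians(ang)),np.sin(np.radians(ang))]);nom=p[:2]-.033*u
print("hole",H,"elbow",el,"tip",tip,"nom",nom,"spring ang",ang-360)
for t in(el,tip):print("shift",(H-t)[:2],(H-t)[:2]/.6)
E
```

```text
[0.4913 0.0485 0.0989]
hole [0.5024 0.1266 0.0385] elbow [0.4957 0.0813 0.0979] tip [0.4956 0.0821 0.0719] nom [0.496  0.0812] spring ang -98.10826834945902
shift [0.0066 0.0453] [0.0111 0.0755]
shift [0.0068 0.0445] [0.0114 0.0742]
```

```bash
python3 -m creep '[{"x":0.0056,"y":0.0375,"z":0,"rx":0,"ry":0,"rz":0,"claw":1},{"x":0.0112,"y":0.075,"z":0,"rx":0,"ry":0,"rz":0,"claw":1},{"x":0.0112,"y":0.075,"z":0,"rx":0,"ry":0,"rz":0,"claw":1},{"x":0.0112,"y":0.075,"z":-0.015,"rx":0,"ry":0,"rz":0,"claw":1},{"x":0.0112,"y":0.075,"z":-0.034,"rx":0,"ry":0,"rz":0,"claw":1},{"x":0.0112,"y":0.075,"z":-0.034,"rx":0,"ry":0,"rz":0,"claw":1},{"x":0.0112,"y":0.075,"z":-0.034,"rx":0,"ry":0,"rz":0,"claw":1}]'; python3 - <<'E'
from h import *
c,im=shot("wrist");np.save("T4",c[1])
cv2.imwrite("pics/w4.png",cv2.resize(im[150:290,210:350,::-1],None,fx=4,fy=4,interpolation=cv2.INTER_NEAREST))
E
```

```text
clock: 5.97
tool_pos: [0.4975, 0.0937, 0.0773]
orientation: [-2.372, -2.059, 0.003]
force: [0.9, -0.2, -1.9]
finger_gap: 0.0111
grip_force: 58.8
```

View pics/w4.png

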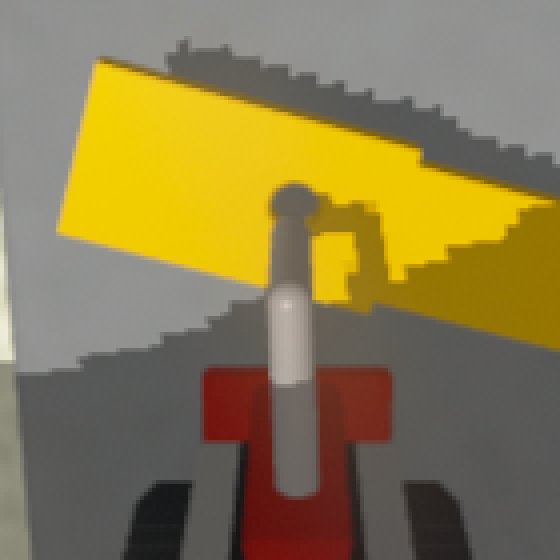

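The tip now hangs just above the hole: hole at px (283.6,200.7), pin about half a pixel to its left.

```bash
python3 - <<'E'
from h import *
np.set_printoptions(precision=4,suppress=True)
c=(bot.camera_model("wrist"),np.load("T4.npy"));o=bot.get_obs();p=o["tool_pos"];print(p)
for z in(.037,.04): print("hole",onz(c,(283.6,200.7),z))
zu=p[2]-.035
a=np.array(o["orientation"]);ang=2*np.arctan2(a[1],a[0])+np.pi
u=np.array([np.cos(ang),np.sin(ang)]);nom=p[:2]-.033*u
print("nom",nom,"proj tip",proj(c,[*nom,zu+.008]),"proj elbow",proj(c,[*nom,zu+.034]))
print("elbow",onz(c,(282.4,226),zu+.034))
E
```

```text
[0.4979 0.0939 0.0779]
hole [0.5024 0.1265 0.037 ]
hole [0.5025 0.1273 0.04  ]
nom [0.5025 0.1266] proj tip [283.794  208.1355] proj elbow [283.6457 226.5968]
elbow [0.502  0.1269 0.0769]
```

```bash
python3 -m creep '[{"x":0.0006,"y":0,"z":-0.006,"rx":0,"ry":0,"rz":0,"claw":1},{"x":0.0006,"y":0,"z":-0.012,"rx":0,"ry":0,"rz":0,"claw":1},{"x":0.0006,"y":0,"z":-0.017,"rx":0,"ry":0,"rz":0,"claw":1},{"x":0.0006,"y":0,"z":-0.019,"rx":0,"ry":0,"rz":0,"claw":1},{"x":0.0006,"y":0,"z":-0.021,"rx":0,"ry":0,"rz":0,"claw":1},{"x":0.0006,"y":0,"z":-0.022,"rx":0,"ry":0,"rz":0,"claw":1},{"x":0.0006,"y":0,"z":-0.022,"rx":0,"ry":0,"rz":0,"claw":1}]'
```

```text
clock: 6.6
tool_pos: [0.4984, 0.0946, 0.0651]
orientation: [-2.371, -2.061, 0.0]
force: [0.3, -0.4, -1.4]
finger_gap: 0.0107
grip_force: 58.8
```

```bash
python3 -m creep '[{"x":0,"y":0,"z":-0.002,"rx":0,"ry":0,"rz":0,"claw":1},{"x":0,"y":0,"z":-0.004,"rx":0,"ry":0,"rz":0,"claw":1},{"x":0,"y":0,"z":-0.006,"rx":0,"ry":0,"rz":0,"claw":1},{"x":0,"y":0,"z":-0.006,"rx":0,"ry":0,"rz":0,"claw":1}]'
```

```text
clock: 6.93
tool_pos: [0.4983, 0.0945, 0.0613]
orientation: [-2.371, -2.061, 0.001]
force: [-0.1, -1.0, -2.3]
finger_gap: 0.0109
grip_force: 58.8
```

Tip about 6 mm in with no resistance, so I'll lower further.

```bash
python3 -m creep '[{"x":0,"y":0,"z":-0.004,"rx":0,"ry":0,"rz":0,"claw":1},{"x":0,"y":0,"z":-0.008,"rx":0,"ry":0,"rz":0,"claw":1},{"x":0,"y":0,"z":-0.012,"rx":0,"ry":0,"rz":0,"claw":1},{"x":0,"y":0,"z":-0.016,"rx":0,"ry":0,"rz":0,"claw":1},{"x":0,"y":0,"z":-0.018,"rx":0,"ry":0,"rz":0,"claw":1},{"x":0,"y":0,"z":-0.018,"rx":0,"ry":0,"rz":0,"claw":1}]';python3 -m creep '[{"x":0,"y":0,"z":-0.002,"rx":0,"ry":0,"rz":0,"claw":1},{"x":0,"y":0,"z":-0.004,"rx":0,"ry":0,"rz":0,"claw":1},{"x":0,"y":0,"z":-0.006,"rx":0,"ry":0,"rz":0,"claw":1},{"x":0,"y":0,"z":-0.006,"rx":0,"ry":0,"rz":0,"claw":1}]'; python3 - <<'E'
from h import *
c,im=shot("wrist");np.save("T5",c[1]);cv2.imwrite("pics/w5r.png",im[:,:,::-1])
c,im=shot("side");cv2.imwrite("pics/s5r.png",im[:,:,::-1])
a=cv2.imread("pics/w5r.png")[140:290,200:350];b=cv2.imread("pics/s5r.png")[100:250,200:350]
cv2.imwrite("pics/w5.png",cv2.resize(cv2.hconcat([a,b]),None,fx=2.66,fy=2.66))
E
```

```text
clock: 7.43
tool_pos: [0.4984, 0.0947, 0.0504]
orientation: [-2.371, -2.061, 0.0]
force: [-1.0, -0.3, -1.0]
finger_gap: 0.0113
grip_force: 58.9
clock: 7.77
tool_pos: [0.4984, 0.0946, 0.0469]
orientation: [-2.371, -2.061, 0.0]
force: [-0.4, -0.7, -1.0]
finger_gap: 0.0114
grip_force: 58.9
```

View pics/w5.png

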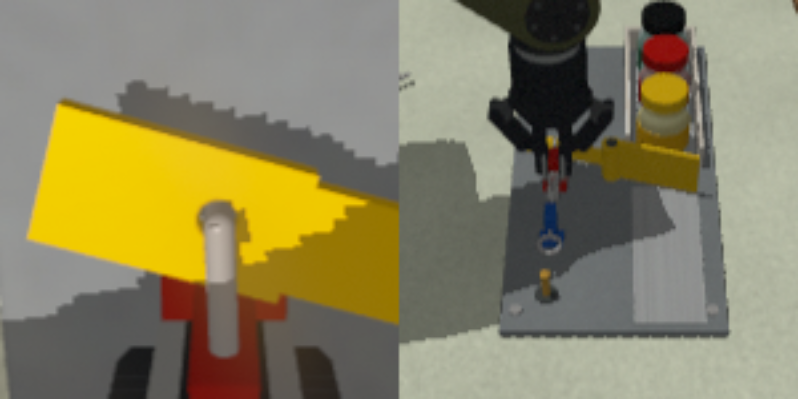

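The hook's pin sits in the hole (wrist crop (217,215)), and in the side view the eye is short of the post. I'll set the spring down on the deck and release it.

```bash
python3 -m creep '[{"x":0,"y":0,"z":-0.0015,"rx":0,"ry":0,"rz":0,"claw":1},{"x":0,"y":0,"z":-0.003,"rx":0,"ry":0,"rz":0,"claw":1},{"x":0,"y":0,"z":-0.003,"rx":0,"ry":0,"rz":0,"claw":1}]'; python3 -m creep '[{"x":0,"y":0,"z":0,"rx":0,"ry":0,"rz":0,"claw":0.6},{"x":0,"y":0,"z":0,"rx":0,"ry":0,"rz":0,"claw":0.6},{"x":0,"y":0,"z":0,"rx":0,"ry":0,"rz":0,"claw":0.6},{"x":0,"y":0,"z":0.04,"rx":0,"ry":0,"rz":0,"claw":0.6},{"x":0,"y":0,"z":0.1,"rx":0,"ry":0,"rz":0,"claw":0.6},{"x":0,"y":0,"z":0.1,"rx":0,"ry":0,"rz":0,"claw":0.6},{"x":0,"y":0,"z":0.1,"rx":0,"ry":0,"rz":0,"claw":0.6}]'
python3 - <<'E'
from h import *
np.set_printoptions(precision=4,suppress=True)
c,im=shot("side","s6")
for col in("red","blue"):
  for b in blobs(mask(im,col)[120:230,230:300],5): print("side",col,b)
c,im=shot("scene","c6")
for col in("red","blue"):
  for b in blobs(mask(im,col)[200:290,260:360],5): print("scene",col,b)
E
```

```text
clock: 8.12
tool_pos: [0.4985, 0.0946, 0.0454]
orientation: [2.371, 2.061, 0.0]
force: [-1.1, -0.4, -0.5]
finger_gap: 0.0112
grip_force: 59.2
clock: 8.7
tool_pos: [0.4994, 0.0947, 0.107]
orientation: [2.37, 2.059, 0.005]
force: [-0.8, -0.8, -0.4]
finger_gap: 0.0343
grip_force: 0.0
side red (np.int32(49), np.float64(65.9), np.float64(2.7), [62, 0, 8, 7])
side red (np.int32(8), np.float64(60.0), np.float64(13.5), [60, 10, 1, 8])
side red (np.int32(31), np.float64(27.7), np.float64(40.4), [26, 36, 5, 9])
side red (np.int32(10), np.float64(24.5), np.float64(49.0), [24, 47, 2, 5])
side red (np.int32(11), np.float64(31.4), np.float64(49.2), [30, 47, 3, 5])
side blue (np.int32(50), np.float64(26.8), np.float64(62.8), [23, 57, 9, 14])
side blue (np.int32(10), np.float64(26.0), np.float64(71.5), [24, 71, 5, 2])
scene red (np.int32(91), np.float64(59.8), np.float64(64.8), [55, 58, 11, 14])
scene blue (np.int32(41), np.float64(46.2), np.float64(35.0), [43, 30, 7, 11])
```

```bash
python3 -m creep '[{"x":-0.0193,"y":-0.1353,"z":0,"rx":0,"ry":0,"rz":0,"claw":0.5},{"x":-0.0193,"y":-0.1353,"z":0,"rx":0,"ry":0,"rz":0,"claw":0.5},{"x":-0.0193,"y":-0.1353,"z":0,"rx":0,"ry":0,"rz":0,"claw":0.5},{"x":-0.0193,"y":-0.1353,"z":-0.04,"rx":0,"ry":0,"rz":0,"claw":0.5},{"x":-0.0193,"y":-0.1353,"z":-0.08,"rx":0,"ry":0,"rz":0,"claw":0.5},{"x":-0.0193,"y":-0.1353,"z":-0.101,"rx":0,"ry":0,"rz":0,"claw":0.5},{"x":-0.0193,"y":-0.1353,"z":-0.101,"rx":0,"ry":0,"rz":0,"claw":0.5},{"x":-0.0193,"y":-0.1353,"z":-0.101,"rx":0,"ry":0,"rz":0,"claw":0.5}]'; python3 - <<'E'
from h import *
c,im=shot("wrist");np.save("T7",c[1]);cv2.imwrite("pics/w7r.png",im[:,:,::-1]);cv2.imwrite("pics/w7.png",im[50:400,140:430,::-1])
E
```

```text
clock: 9.47
tool_pos: [0.4863, 0.0135, 0.0438]
orientation: [-2.37, -2.06, 0.003]
force: [1.1, -0.6, -0.2]
finger_gap: 0.0425
grip_force: 0.0
```

View pics/w7.png

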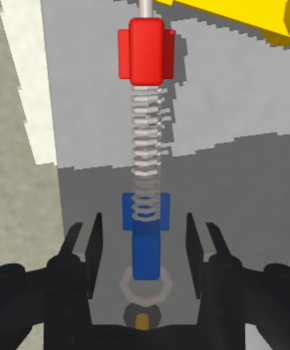

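The wrist view shows the blue block between the open fingers. The eye is at crop (147,285) and the post head at (143,320) behind it, so I'll grip.

```bash
python3 -m creep '[{"x":0,"y":0,"z":0,"rx":0,"ry":0,"rz":0,"claw":1},{"x":0,"y":0,"z":0,"rx":0,"ry":0,"rz":0,"claw":1},{"x":0,"y":0,"z":0,"rx":0,"ry":0,"rz":0,"claw":1},{"x":0,"y":0,"z":0,"rx":0,"ry":0,"rz":0,"claw":1},{"x":0,"y":0,"z":0,"rx":0,"ry":0,"rz":0,"claw":1},{"x":0,"y":0,"z":0,"rx":0,"ry":0,"rz":0,"claw":1}]' 80; python3 - <<'E'
from h import *
np.set_printoptions(precision=4,suppress=True)
c,im=shot("wrist","w8")
o=bot.get_obs();p=o["tool_pos"]
a=np.array(o["orientation"]);ang=2*np.arctan2(a[1],a[0])+np.pi;u=np.array([np.cos(ang),np.sin(ang)])
nom=p[:2]+.029*u;print(p,"ang",np.degrees(ang)-360,"nom eye",nom,"proj",proj(c,[*nom,.036]),"post pred px",proj(c,[.476,-.058,.043]))
sub=im[350:400,255:315];hsv=cv2.cvtColor(sub,cv2.COLOR_RGB2HSV);b=((hsv[...,0]>8)&(hsv[...,0]<28)&(hsv[...,1]>110)).astype(np.uint8)
print([(k[0],k[1]+255,k[2]+350,k[3]) for k in blobs(b,5)])
red=[b for b in blobs(mask(im,"red"),200) if 200<b[1]<360];print(red,[onz(c,b[1:3],.045) for b in red])
# post from scene/side views
cs,ims=shot("scene","c8");cd,imd=shot("side","s8")
def brass(i,x0,y0,x1,y1):
    h=cv2.cvtColor(i[y0:y1,x0:x1],cv2.COLOR_RGB2HSV);m=((h[...,0]>8)&(h[...,0]<28)&(h[...,1]>110)).astype(np.uint8)
    return [(k[0],k[1]+x0,k[2]+y0,k[3]) for k in blobs(m,5)]
print(brass(ims,285,205,310,230),brass(imd,243,192,268,220))
E
```

```text
clock: 10.02
tool_pos: [0.4874, 0.0134, 0.0457]
orientation: [2.37, 2.06, 0.002]
force: [-1.3, -0.7, 7.3]
finger_gap: 0.0106
grip_force: 78.9
[0.4874 0.0134 0.0457] ang -98.00320244890884 nom eye [ 0.4833 -0.0153] proj [282.9801 333.1489] post pred px [280.5914 408.5772]
[(np.int32(237), np.float64(279.8), np.float64(370.6), [18, 11, 14, 20])]
[(np.int32(3201), np.float64(283.3), np.float64(102.7), [256, 69, 56, 67])] [array([0.4991, 0.0953, 0.045 ])]
[] [(np.int32(31), np.float64(254.7), np.float64(205.7), [10, 9, 4, 11])]
```

```bash
python3 - <<'E'
from h import *
np.set_printoptions(precision=4,suppress=True)
m=bot.camera_model("wrist");T=np.array([[0.9933,-0.1095,-0.0364,0.4976],[-0.1153,-0.942,-0.3153,0.1583],[0.0002,0.3174,-0.9483,0.3128],[0,0,0,1]]);c=(m,T)
im=cv2.imread("pics/w1.png")[:,:,::-1].copy()
h=cv2.cvtColor(im[300:345,265:310],cv2.COLOR_RGB2HSV);b=((h[...,0]>8)&(h[...,0]<28)&(h[...,1]>110))
for r in range(8,38,2):
    x=np.where(b[r])[0];print(300+r,(x.min()+265,x.max()+265) if len(x) else None,end=" ")
print()
for P in([.476,-.058],[.476,-.055],[.476,-.061]): print(P,[proj(c,[*P,z]).round(1) for z in(.043,.039,.012)])
def brass(i,x0,y0,x1,y1):
    h=cv2.cvtColor(i[y0:y1,x0:x1],cv2.COLOR_RGB2HSV);m=((h[...,0]>8)&(h[...,0]<28)&(h[...,1]>110)).astype(np.uint8)
    return [(k[0],k[1]+x0,k[2]+y0,k[3]) for k in blobs(m,5)]
ps=[]
for n,bx in(("scene",(285,205,310,230)),("side",(243,192,268,222))):
    i=cv2.imread(f"pics/{n}0.png")[:,:,::-1].copy();q=brass(i,*bx);print(n,q);cc=cam(n);k=max(q);ps.append(ray(cc,k[1:3]));print([proj(cc,[.476,-.058,z]).round(1) for z in(.043,.028,.012)])
print(tri(ps))
E
```

```text
308 None 310 (np.int64(284), np.int64(288)) 312 (np.int64(283), np.int64(289)) 314 (np.int64(283), np.int64(289)) 316 (np.int64(283), np.int64(289)) 318 (np.int64(283), np.int64(289)) 320 (np.int64(283), np.int64(289)) 322 (np.int64(284), np.int64(289)) 324 (np.int64(284), np.int64(289)) 326 (np.int64(283), np.int64(290)) 328 (np.int64(282), np.int64(291)) 330 (np.int64(282), np.int64(291)) 332 (np.int64(283), np.int64(290)) 334 None 336 None 
[0.476, -0.058] [array([287.2, 329.6]), array([287.2, 327.1]), array([286.9, 311.4])]
[0.476, -0.055] [array([286.9, 327.3]), array([286.9, 324.7]), array([286.6, 309.1])]
[0.476, -0.061] [array([287.5, 332. ]), array([287.5, 329.5]), array([287.2, 313.6])]
scene [(np.int32(24), np.float64(297.0), np.float64(215.2), [11, 7, 4, 8])]
[array([296.6, 212.2]), array([296.3, 215. ]), array([296.1, 218. ])]
side [(np.int32(28), np.float64(254.6), np.float64(205.6), [10, 9, 4, 10])]
[array([254.9, 202.6]), array([255.2, 206.3]), array([255.4, 210.2])]
[ 0.4749 -0.0562  0.0288]
```

```bash
python3 -m creep '[{"x":-0.002,"y":-0.008,"z":0,"rx":0,"ry":0,"rz":0.003,"claw":1},{"x":-0.005,"y":-0.016,"z":0,"rx":0,"ry":0,"rz":0.006,"claw":1},{"x":-0.007,"y":-0.024,"z":0,"rx":0,"ry":0,"rz":0.006,"claw":1},{"x":-0.0083,"y":-0.029,"z":0,"rx":0,"ry":0,"rz":0.006,"claw":1},{"x":-0.0083,"y":-0.029,"z":0,"rx":0,"ry":0,"rz":0.006,"claw":1},{"x":-0.0083,"y":-0.029,"z":0,"rx":0,"ry":0,"rz":0.006,"claw":1}]'; python3 - <<'E'
from h import *
np.set_printoptions(precision=4,suppress=True)
c,im=shot("wrist","w9");o=bot.get_obs();print(o["tool_pos"],o["force"])
for col in("red","yellow"): print(col,[(b,onz(c,b[1:3],.045)) for b in blobs(mask(im,col),200)])
E
```

```text
clock: 10.67
tool_pos: [0.4826, -0.0041, 0.0457]
orientation: [2.357, 2.074, 0.002]
force: [0.1, -0.8, 6.3]
finger_gap: 0.0105
grip_force: 78.8
[ 0.4826 -0.0041  0.0457] [-0.5201 -1.2743  7.5322]
red [((np.int32(3206), np.float64(284.5), np.float64(102.6), [257, 69, 56, 67]), array([0.4937, 0.0779, 0.045 ]))]
yellow [((np.int32(3160), np.float64(238.5), np.float64(20.3), [199, 0, 78, 43]), array([0.4813, 0.1066, 0.045 ])), ((np.int32(11111), np.float64(421.0), np.float64(21.6), [291, 0, 269, 56]), array([0.5442, 0.0982, 0.045 ]))]
```

```bash
python3 -m creep '[{"x":0,"y":0,"z":0.008,"rx":0,"ry":0,"rz":0,"claw":1},{"x":0,"y":0,"z":0.016,"rx":0,"ry":0,"rz":0,"claw":1},{"x":0,"y":0,"z":0.0225,"rx":0,"ry":0,"rz":0,"claw":1},{"x":0,"y":0,"z":0.0225,"rx":0,"ry":0,"rz":0,"claw":1},{"x":-0.001,"y":-0.008,"z":0.0225,"rx":0,"ry":0,"rz":0,"claw":1},{"x":-0.002,"y":-0.016,"z":0.0225,"rx":0,"ry":0,"rz":0,"claw":1},{"x":-0.002,"y":-0.016,"z":0.0225,"rx":0,"ry":0,"rz":0,"claw":1}]'; python3 - <<'E'
from h import *
np.set_printoptions(precision=4,suppress=True)
c,im=shot("wrist","w10");o=bot.get_obs();print(o["tool_pos"],o["force"])
for col in("red",): print(col,[(b,onz(c,b[1:3],.045),onz(c,b[1:3],.058)) for b in blobs(mask(im,col),200)])
E
```

```text
clock: 11.3
tool_pos: [0.4807, -0.014, 0.0583]
orientation: [-2.359, -2.075, -0.001]
force: [2.4, 6.1, 0.1]
finger_gap: 0.0108
grip_force: 78.3
[ 0.4807 -0.0137  0.0583] [2.5432 6.0627 0.0039]
red [((np.int32(3445), np.float64(284.9), np.float64(80.1), [257, 43, 57, 70]), array([0.4932, 0.0768, 0.045 ]), array([0.4931, 0.0757, 0.058 ]))]
```

```bash
python3 -m creep '[{"x":-0.001,"y":-0.006,"z":0.0025,"rx":0,"ry":0,"rz":0,"claw":1},{"x":-0.0015,"y":-0.012,"z":0.0025,"rx":0,"ry":0,"rz":0,"claw":1},{"x":-0.002,"y":-0.018,"z":0.0025,"rx":0,"ry":0,"rz":0,"claw":1},{"x":-0.0025,"y":-0.024,"z":0.0025,"rx":0,"ry":0,"rz":0,"claw":1},{"x":-0.0025,"y":-0.0265,"z":0.0025,"rx":0,"ry":0,"rz":0,"claw":1},{"x":-0.0025,"y":-0.0265,"z":0.0025,"rx":0,"ry":0,"rz":0,"claw":1}]'; python3 - <<'E'
from h import *
np.set_printoptions(precision=4,suppress=True)
c,im=shot("wrist","w11");o=bot.get_obs();print(o["tool_pos"],o["force"])
for col in("red",): print(col,[(b,onz(c,b[1:3],.045),onz(c,b[1:3],.058)) for b in blobs(mask(im,col),200)])
c,i=shot("side","s11");d,j=shot("scene","c11")
P=[.4755,-.0575,.043];print(proj(c,P),proj(d,P))
a=i[165:240,215:295,::-1];b=j[180:255,260:340,::-1];cv2.imwrite("pics/v11.png",cv2.resize(cv2.hconcat([a,b]),None,fx=5,fy=5,interpolation=cv2.INTER_CUBIC))
E
```

```text
clock: 11.85
tool_pos: [0.4789, -0.0292, 0.0594]
orientation: [-2.358, -2.074, -0.0]
force: [1.5, 11.1, -1.9]
finger_gap: 0.0106
grip_force: 77.9
[ 0.4789 -0.0291  0.0594] [ 2.6718 10.4437 -1.6306]
red [((np.int32(3737), np.float64(284.9), np.float64(39.8), [256, 0, 59, 78]), array([0.4932, 0.0761, 0.045 ]), array([0.4929, 0.0737, 0.058 ]))]
[254.6835 202.4343] [296.8161 212.2125]
```

View pics/v11.png

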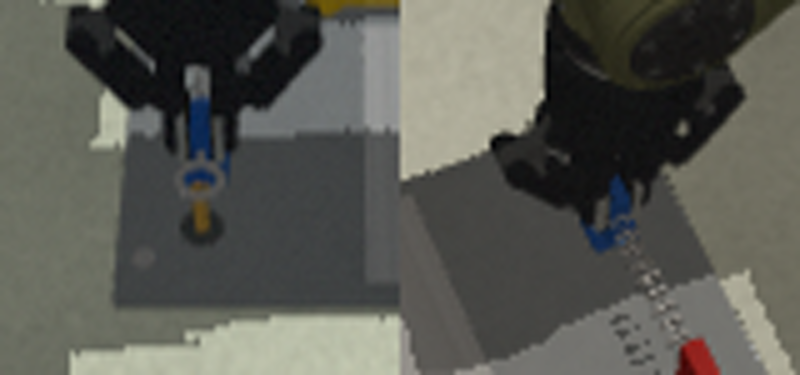

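In the side view the eye ring is at crop (201,180), right over the post (201,187), matching the prediction. I'll lower slowly, feeling for the head.

```bash
python3 -m creep '[{"x":0,"y":0,"z":-0.003,"rx":0,"ry":0,"rz":0,"claw":1},{"x":0,"y":0,"z":-0.006,"rx":0,"ry":0,"rz":0,"claw":1},{"x":0,"y":0,"z":-0.008,"rx":0,"ry":0,"rz":0,"claw":1},{"x":0,"y":0,"z":-0.008,"rx":0,"ry":0,"rz":0,"claw":1}]'
```

```text
clock: 12.33
tool_pos: [0.4793, -0.0289, 0.0548]
orientation: [-2.358, -2.075, -0.002]
force: [2.3, 9.9, 2.7]
finger_gap: 0.0106
grip_force: 78.6
```

```bash
python3 -m creep '[{"x":0,"y":0,"z":-0.001,"rx":0,"ry":0,"rz":0,"claw":1},{"x":0,"y":0,"z":-0.002,"rx":0,"ry":0,"rz":0,"claw":1},{"x":0,"y":0,"z":-0.002,"rx":0,"ry":0,"rz":0,"claw":1}]'; python3 - <<'E'
from h import *
np.set_printoptions(precision=4,suppress=True)
c,im=shot("wrist","w12");o=bot.get_obs();print(o["tool_pos"],o["force"],o["ft_torque"])
E
```

```text
clock: 12.58
tool_pos: [0.4793, -0.0289, 0.0538]
orientation: [-2.358, -2.075, -0.002]
force: [1.7, 10.5, 3.0]
finger_gap: 0.0109
grip_force: 78.7
[ 0.4793 -0.0289  0.0538] [ 2.0888 11.0551  2.6481] [ 2.2889 -0.4353 -0.1167]
```

```bash
python3 -m creep '[{"x":0,"y":0,"z":-0.002,"rx":0,"ry":0,"rz":0,"claw":1},{"x":0,"y":0,"z":-0.004,"rx":0,"ry":0,"rz":0,"claw":1},{"x":0,"y":0,"z":-0.005,"rx":0,"ry":0,"rz":0,"claw":1},{"x":0,"y":0,"z":-0.005,"rx":0,"ry":0,"rz":0,"claw":1}]'
```

```text
clock: 12.97
tool_pos: [0.4793, -0.0289, 0.0507]
orientation: [-2.358, -2.075, -0.002]
force: [1.5, 11.3, 2.0]
finger_gap: 0.0109
grip_force: 78.7
```

```bash
python3 -m creep '[{"x":0,"y":0,"z":-0.002,"rx":0,"ry":0,"rz":0,"claw":1},{"x":0,"y":0,"z":-0.004,"rx":0,"ry":0,"rz":0,"claw":1},{"x":0,"y":0,"z":-0.004,"rx":0,"ry":0,"rz":0,"claw":1}]'
```

```text
clock: 13.22
tool_pos: [0.4793, -0.0289, 0.0483]
orientation: [-2.358, -2.075, -0.002]
force: [2.4, 11.2, 1.3]
finger_gap: 0.0109
grip_force: 78.7
```

```bash
python3 -m creep '[{"x":0,"y":0,"z":-0.002,"rx":0,"ry":0,"rz":0,"claw":1},{"x":0,"y":0,"z":-0.0035,"rx":0,"ry":0,"rz":0,"claw":1},{"x":0,"y":0,"z":-0.0035,"rx":0,"ry":0,"rz":0,"claw":1}]'; python3 - <<'E'
from h import *
np.set_printoptions(precision=4,suppress=True)
c,im=shot("wrist","w13");o=bot.get_obs();print(o["tool_pos"],o["force"])
print([(b,onz(c,b[1:3],.045)) for b in blobs(mask(im,"red"),200)])
E
```

```text
clock: 13.47
tool_pos: [0.4793, -0.0289, 0.0462]
orientation: [-2.358, -2.075, -0.002]
force: [0.8, 10.2, 3.1]
finger_gap: 0.0109
grip_force: 78.8
[ 0.4793 -0.0289  0.0463] [ 1.7493 10.9714  1.5354]
[((np.int32(3816), np.float64(284.8), np.float64(40.1), [256, 0, 59, 78]), array([0.4932, 0.0738, 0.045 ]))]
```

```bash
python3 -m creep '[{"x":0.0003,"y":0.002,"z":-0.0005,"rx":0,"ry":0,"rz":0,"claw":1},{"x":0.0006,"y":0.004,"z":-0.0005,"rx":0,"ry":0,"rz":0,"claw":1},{"x":0.0008,"y":0.006,"z":-0.0005,"rx":0,"ry":0,"rz":0,"claw":1},{"x":0.0008,"y":0.006,"z":-0.0005,"rx":0,"ry":0,"rz":0,"claw":1}]'
```

```text
clock: 13.85
tool_pos: [0.4798, -0.0255, 0.046]
orientation: [-2.358, -2.076, -0.001]
force: [3.1, 6.5, 0.9]
finger_gap: 0.0108
grip_force: 78.5
```

```bash
python3 -m creep '[{"x":0.0003,"y":0.002,"z":0,"rx":0,"ry":0,"rz":0,"claw":1},{"x":0.0003,"y":0.002,"z":0,"rx":0,"ry":0,"rz":0,"claw":1}]'; python3 -m creep '[{"x":0,"y":0,"z":0,"rx":0,"ry":0,"rz":0,"claw":0.8},{"x":0,"y":0,"z":0,"rx":0,"ry":0,"rz":0,"claw":0.6},{"x":0,"y":0,"z":0,"rx":0,"ry":0,"rz":0,"claw":0.55},{"x":0,"y":0,"z":0,"rx":0,"ry":0,"rz":0,"claw":0.55},{"x":0,"y":0,"z":0.05,"rx":0,"ry":0,"rz":0,"claw":0.55},{"x":0,"y":0,"z":0.11,"rx":0,"ry":0,"rz":0,"claw":0.55},{"x":0,"y":0,"z":0.16,"rx":0,"ry":0,"rz":0,"claw":0.55},{"x":0,"y":-0.1,"z":0.2,"rx":0,"ry":0,"rz":0,"claw":0.55},{"x":0,"y":-0.1,"z":0.2,"rx":0,"ry":0,"rz":0,"claw":0.55},{"x":0,"y":-0.1,"z":0.2,"rx":0,"ry":0,"rz":0,"claw":0.55}]'; python3 - <<'E'
from h import *
np.set_printoptions(precision=4,suppress=True)
c,im=shot("wrist","w14")
for col in("red","blue"): print(col,[(b,onz(c,b[1:3],.045)) for b in blobs(mask(im,col),100)])
s,i=shot("side","s14")
a=cv2.resize(im[20:340,190:400,::-1],None,fx=1.8,fy=1.8);b=cv2.resize(i[120:240,210:290,::-1],(384,576),interpolation=cv2.INTER_CUBIC)
cv2.imwrite("pics/v14.png",cv2.hconcat([a,b]))
E
```

```text
clock: 14.02
tool_pos: [0.4799, -0.0251, 0.046]
orientation: [2.358, 2.075, -0.0]
force: [0.9, -2.5, -0.1]
finger_gap: 0.0107
grip_force: 78.4
clock: 14.85
tool_pos: [0.4805, -0.0876, 0.1682]
orientation: [2.358, 2.071, 0.003]
force: [0.2, 0.3, -0.5]
finger_gap: 0.0386
grip_force: 0.0
red [((np.int32(105), np.float64(260.0), np.float64(5.9), [255, 0, 17, 12]), array([0.4842, 0.0601, 0.045 ])), ((np.int32(114), np.float64(283.1), np.float64(6.0), [273, 0, 16, 12]), array([0.4998, 0.058 , 0.045 ]))]
blue [((np.int32(806), np.float64(272.5), np.float64(132.6), [258, 118, 30, 32]), array([ 0.4809, -0.0238,  0.045 ])), ((np.int32(329), np.float64(519.3), np.float64(386.0), [500, 373, 40, 34]), array([ 0.6966, -0.3061,  0.045 ]))]
```

View pics/v14.png

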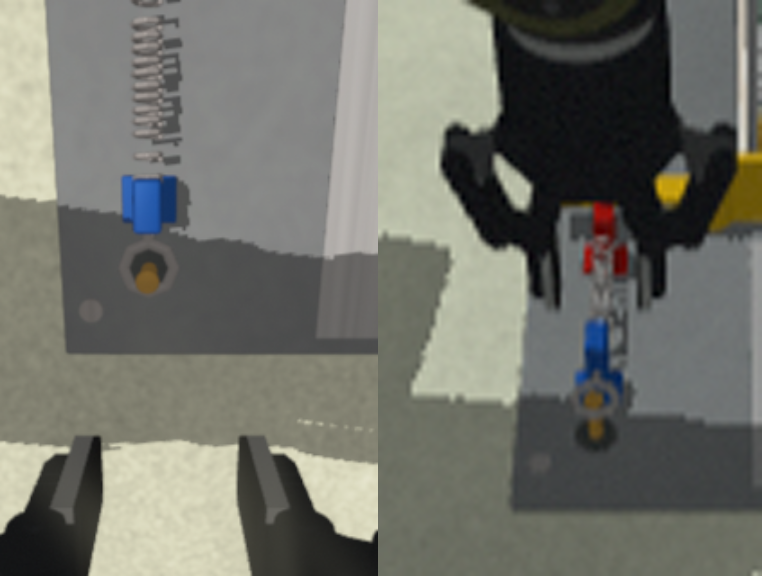

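The ring sits round the post, with the head poking through at crop (147,280), and the spring is taut. Now I'll press the red end with closed fingers.

```bash
python3 -m creep '[{"x":0.021,"y":0.15,"z":0,"rx":0,"ry":0,"rz":0,"claw":1},{"x":0.021,"y":0.15,"z":0,"rx":0,"ry":0,"rz":0,"claw":1},{"x":0.021,"y":0.15,"z":0,"rx":0,"ry":0,"rz":0,"claw":1},{"x":0.021,"y":0.15,"z":0,"rx":0,"ry":0,"rz":0,"claw":1},{"x":0.021,"y":0.15,"z":0,"rx":0,"ry":0,"rz":0,"claw":1}]'; python3 - <<'E'
from h import *
np.set_printoptions(precision=4,suppress=True)
c,im=shot("wrist","w15");o=bot.get_obs();print(o["tool_pos"])
print([(b,onz(c,b[1:3],.056)) for b in blobs(mask(im,"red"),150)])
m=mask(im,"red");x0=int([b for b in blobs(m,150) if 200<b[1]<350][0][1])
ys,xs=np.where(m[:,230:330]);
for r in range(ys.min(),ys.max()+1,2):
    q=xs[ys==r]+230;print(r,q.min(),q.max(),end="; ")
h=im[:,:,:]
print("\nfoot/top pred:",[proj(c,[.4928,.0775,z]).round(1) for z in(.056,.014,.069,.027)])
E
```

```text
clock: 15.37
tool_pos: [0.4921, 0.0061, 0.1653]
orientation: [-2.355, -2.078, 0.002]
force: [-0.1, 0.3, -0.8]
finger_gap: -0.0001
grip_force: 0.0
[0.4921 0.0053 0.1655]
[((np.int32(867), np.float64(274.6), np.float64(125.3), [260, 111, 31, 32]), array([0.4944, 0.0757, 0.056 ]))]
111 261 289; 113 260 290; 115 260 289; 117 260 289; 119 260 289; 121 260 289; 123 260 289; 125 260 289; 127 260 289; 129 260 289; 131 260 289; 133 261 289; 135 261 289; 137 263 289; 139 266 281; 141 267 281; 
foot/top pred: [array([272. , 123.1]), array([273.9, 120.9]), array([271.3, 123.9]), array([273.4, 121.5])]
```

```bash
python3 -m creep '[{"x":0.002,"y":0.06,"z":0,"rx":0,"ry":0,"rz":0,"claw":1},{"x":0.002,"y":0.116,"z":-0.03,"rx":0,"ry":0,"rz":0,"claw":1},{"x":0.002,"y":0.116,"z":-0.08,"rx":0,"ry":0,"rz":0,"claw":1},{"x":0.002,"y":0.116,"z":-0.11,"rx":0,"ry":0,"rz":0,"claw":1},{"x":0.002,"y":0.116,"z":-0.122,"rx":0,"ry":0,"rz":0,"claw":1},{"x":0.002,"y":0.116,"z":-0.122,"rx":0,"ry":0,"rz":0,"claw":1},{"x":0.002,"y":0.116,"z":-0.122,"rx":0,"ry":0,"rz":0,"claw":1}]'
```

```text
clock: 16.0
tool_pos: [0.494, 0.0742, 0.0933]
orientation: [2.359, 2.074, 0.0]
force: [0.4, -0.2, 0.8]
finger_gap: -0.0001
grip_force: 0.0
```

```bash
python3 -m creep '[{"x":0,"y":0,"z":-0.004,"rx":0,"ry":0,"rz":0,"claw":1},{"x":0,"y":0,"z":-0.008,"rx":0,"ry":0,"rz":0,"claw":1},{"x":0,"y":0,"z":-0.008,"rx":0,"ry":0,"rz":0,"claw":1}]'
```

```text
clock: 16.25
tool_pos: [0.4939, 0.0747, 0.0883]
orientation: [2.358, 2.075, 0.001]
force: [-0.1, 0.4, -0.4]
finger_gap: 0.0003
grip_force: 0.0
```

```bash
python3 -m creep '[{"x":0,"y":0,"z":-0.004,"rx":0,"ry":0,"rz":0,"claw":1},{"x":0,"y":0,"z":-0.006,"rx":0,"ry":0,"rz":0,"claw":1},{"x":0,"y":0,"z":-0.006,"rx":0,"ry":0,"rz":0,"claw":1}]'
```

```text
clock: 16.5
tool_pos: [0.4936, 0.0749, 0.0842]
orientation: [-2.358, -2.076, 0.0]
force: [-0.3, -0.1, -0.4]
finger_gap: 0.0
grip_force: 0.0
```

```bash
python3 -m creep '[{"x":0,"y":0,"z":-0.002,"rx":0,"ry":0,"rz":0,"claw":1},{"x":0,"y":0,"z":-0.005,"rx":0,"ry":0,"rz":0,"claw":1},{"x":0,"y":0,"z":-0.005,"rx":0,"ry":0,"rz":0,"claw":1}]'
```

```text
clock: 16.75
tool_pos: [0.4936, 0.075, 0.081]
orientation: [-2.358, -2.076, 0.0]
force: [0.6, -0.3, -0.4]
finger_gap: -0.0001
grip_force: 0.0
```

```bash
python3 -m creep '[{"x":0,"y":0,"z":-0.002,"rx":0,"ry":0,"rz":0,"claw":1},{"x":0,"y":0,"z":-0.004,"rx":0,"ry":0,"rz":0,"claw":1},{"x":0,"y":0,"z":-0.004,"rx":0,"ry":0,"rz":0,"claw":1}]'
```

```text
clock: 17.0
tool_pos: [0.4936, 0.075, 0.0787]
orientation: [-2.358, -2.076, 0.0]
force: [-0.5, -0.9, -1.1]
finger_gap: -0.0001
grip_force: 0.0
```

```bash
python3 -m creep '[{"x":0,"y":0,"z":-0.0015,"rx":0,"ry":0,"rz":0,"claw":1},{"x":0,"y":0,"z":-0.003,"rx":0,"ry":0,"rz":0,"claw":1},{"x":0,"y":0,"z":-0.003,"rx":0,"ry":0,"rz":0,"claw":1}]'
```

```text
clock: 17.25
tool_pos: [0.4936, 0.0749, 0.077]
orientation: [-2.358, -2.076, 0.0]
force: [0.8, -0.2, 0.3]
finger_gap: -0.0001
grip_force: 0.0
```

```bash
python3 -m creep '[{"x":0,"y":0,"z":-0.001,"rx":0,"ry":0,"rz":0,"claw":1},{"x":0,"y":0,"z":-0.002,"rx":0,"ry":0,"rz":0,"claw":1},{"x":0,"y":0,"z":-0.002,"rx":0,"ry":0,"rz":0,"claw":1}]'
```

```text
clock: 17.5
tool_pos: [0.4938, 0.075, 0.076]
orientation: [2.358, 2.076, 0.0]
force: [-0.0, 0.3, 1.0]
finger_gap: -0.0
grip_force: 0.4
```

```bash
python3 -m creep '[{"x":0,"y":0,"z":-0.001,"rx":0,"ry":0,"rz":0,"claw":1},{"x":0,"y":0,"z":-0.0015,"rx":0,"ry":0,"rz":0,"claw":1},{"x":0,"y":0,"z":-0.0015,"rx":0,"ry":0,"rz":0,"claw":1}]'
```

```text
clock: 17.75
tool_pos: [0.4938, 0.075, 0.0752]
orientation: [2.358, 2.076, 0.001]
force: [-0.4, 1.2, 4.4]
finger_gap: -0.0001
grip_force: 1.8
```

```bash
python3 -m creep '[{"x":0,"y":0,"z":-0.001,"rx":0,"ry":0,"rz":0,"claw":1},{"x":0,"y":0,"z":-0.001,"rx":0,"ry":0,"rz":0,"claw":1},{"x":0,"y":0,"z":-0.001,"rx":0,"ry":0,"rz":0,"claw":1}]'
```

```text
clock: 18.0
tool_pos: [0.4939, 0.075, 0.0751]
orientation: [2.358, 2.076, 0.001]
force: [-3.2, 1.7, 11.8]
finger_gap: 0.0001
grip_force: 5.7
```

The red end is stiff against the deck (top at 56 mm) at 12 N, so it's standing. I'll retreat and check.

```bash
python3 -m creep '[{"x":0,"y":0,"z":0.02,"rx":0,"ry":0,"rz":0,"claw":1},{"x":0,"y":0,"z":0.08,"rx":0,"ry":0,"rz":0,"claw":1},{"x":0,"y":-0.06,"z":0.14,"rx":0,"ry":0,"rz":0,"claw":1},{"x":0,"y":-0.1,"z":0.18,"rx":0,"ry":0,"rz":0,"claw":1},{"x":0,"y":-0.1,"z":0.18,"rx":0,"ry":0,"rz":0,"claw":1},{"x":0,"y":-0.1,"z":0.18,"rx":0,"ry":0,"rz":0,"claw":1},{"x":0,"y":-0.1,"z":0.18,"rx":0,"ry":0,"rz":0,"claw":1}]'; python3 - <<'E'
from h import *
np.set_printoptions(precision=4,suppress=True)
c,im=shot("wrist");cv2.imwrite("pics/w16.png",im[:,:,::-1])
for col,z in(("red",.056),("blue",.056)): print(col,[onz(c,b[1:3],z) for b in blobs(mask(im,col),100) if 200<b[1]<350])
E
```

```text
clock: 18.58
tool_pos: [0.4933, 0.015, 0.1817]
orientation: [-2.358, -2.075, 0.001]
force: [-0.4, -0.5, -0.3]
finger_gap: 0.0002
grip_force: 0.0
red [array([0.4946, 0.0767, 0.056 ])]
blue [array([ 0.4824, -0.0129,  0.056 ])]
```

View pics/w16.png

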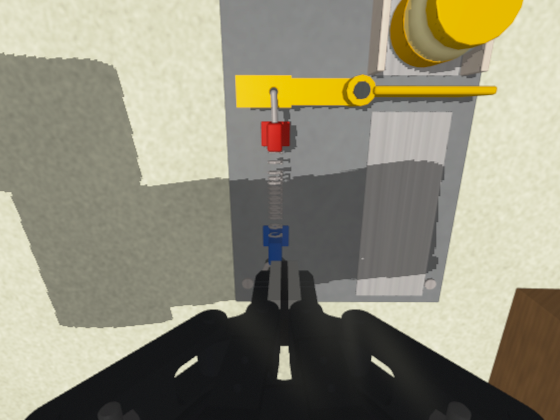

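The gate is shut, with the lever square across the lane, the hook in the hole at (274,93) and the spring taut. The robot is clear, so I'll hand in.

```bash
python3 -c "
from plant import bot
print(bot.sign_off())"
```

```text
the job is handed in; nothing more can be done
None
```

I handed the job in at about 18.6 s of the 64 s allowed (no verdict came back): the hook is down in the lever's hole, the eye is caught under the post's head, the spring is taut, and the gate looks shut in the last picture.

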